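# Put the microscope's eyepiece, stain, oil and chamber away in their fitted holders

### The job

The microscope is done for the day: put away the four things that stand loose along the front of the bench, each fully home in its own holder - the eyepiece tube-down in the countersunk aluminium block, the green stain vial upright in the green cup, the oil bottle upright in the black well of the steel drip dish, and the counting-chamber case flat between the corner guides of the grey cradle, lengthwise. Set each one down in its holder rather than dropping it, do not tip any of them over, and leave the timer and the tally counter where they are.

Things in the scene. Friction and masses are not known exactly. Their poses are not given: they have to be found in the camera images.
- eyepiece: Loose black microscope eyepiece standing on its tube, 44 tall. Bright tube 23.2 diameter from z = 0 to 22; above it the black knurled ring and eyecup, 34 diameter, z = 22 to 44 (grip there). 70 g. Origin at the centre of its underside, z up along its axis.
- stain_vial: Loose clear glass vial of green stain with a white stopper: body 24 diameter, z = 0 to 40, stopper 28 diameter, z = 40 to 48 (fixed; grip it). 18 g. Origin at the centre of its underside, z up.
- oil_bottle: Loose small amber bottle of immersion oil with a cream label: body 31 diameter, z = 0 to 53, black cap 29 diameter, z = 53 to 72 (fixed; grip it). 45 g. Origin at the centre of its underside, z up. (A like bottle at the far back of the bench is not part of the job.)
- chamber_case: Loose flat black hard case of a counting chamber lying flat, 44 (x) by 92 (y) by 19 (z); grip it across the 44. 55 g. Origin at the centre of its underside, y along its length, z up. Turned end for end it is the same.
- eyepiece_block: Holder of the eyepiece, fixed: round bright aluminium block 54 diameter, 32 high, on a black rubber foot 68 diameter, 6 high. Countersunk hole in its top: 37 wide at the rim (z = 32), tapering to 26.4 at z = 23, then straight to the bottom at z = 5. The eyepiece's ring settles in the countersink with its underside hanging at z = 7. Origin: centre of underside, z up.
- vial_cup: Holder of the stain vial, fixed: round green plastic cup 50 diameter, 22 high, with a foot 60 diameter, 4 high. Round hole 43 wide at the rim (z = 22), tapering to 31 at z = 15, then straight down to its flat floor at z = 5 (dark pad). Origin: centre of underside, z up.
- oil_stand: Holder of the oil bottle, fixed: round bright steel drip dish 76 diameter, 9 high, with a black round well 53 diameter, top at z = 30, in its middle. The well is 47 wide at the rim, tapering to 36 at z = 23, then straight down to its flat floor at z = 7. Origin: centre of underside, z up.
- case_cradle: Holder of the chamber case, fixed: grey plate 70 (x) by 116 (y), flat floor at z = 5 (dark pad), with guides at its four corners (tops at z = 19) leaning outward: 48 by 96 between them at the floor, about 60 by 108 at their tops. Its long sides are open from y = -32 to 32 for the fingers. Origin: centre of underside, y along its length, z up.
- lab_timer: Bystander: white round kitchen-type timer with a red dial, 65 diameter, 44 high, loose. Not part of the job. Origin at the centre of its underside.
- tally: Bystander: chrome hand tally counter, 56 by 53, 24 high, loose. Not part of the job. Origin at the centre of its underside.
There are look-alikes about, which are no part of the job. What is shaped like the oil_stand but yellow is not meant.

How it is judged:
At the end, for the whole second after the job is handed in: Eyepiece within 5 mm of its block's axis; vial, oil bottle and case within 8 mm of their holders' centres; each at its seated height +-3 mm, within 0.12 rad of upright, the case within 0.15 rad of the cradle's length (either way round); all at rest (horizontal distance between eyepiece and eyepiece_block below 0.005 m and z of eyepiece in the frame of eyepiece_block between 0.0042 and 0.0102 m and angle between each of eyepiece, stain_vial, oil_bottle, chamber_case's own z axis and vertical below 0.12 rad and linear speed of each of eyepiece, stain_vial, oil_bottle, chamber_case below 0.02 m/s and horizontal distance between stain_vial and vial_cup below 0.008 m and z of stain_vial in the frame of vial_cup between 0.002 and 0.008 m and horizontal distance between oil_bottle and oil_stand below 0.008 m and z of oil_bottle in the frame of oil_stand between 0.004 and 0.01 m and horizontal distance between chamber_case and case_cradle below 0.008 m and z of chamber_case in the frame of case_cradle between 0.002 and 0.008 m and angle between the y axis of chamber_case and the y axis of case_cradle, either way round below 0.15 rad); the robot touches nothing.
It fails at once if the eyepiece, vial, oil bottle or case is tipped by more than 45 degrees (angle between any of eyepiece, stain_vial, oil_bottle, chamber_case's own z axis and vertical above 0.785 rad).
It fails at once if one of the four is dropped: it falls free, out of the fingers, faster than 0.65 m/s (about 2 cm of fall) ((linear speed of eyepiece above 0.65 m/s and contact force between the fingers and eyepiece below 0.05 N) or (linear speed of stain_vial above 0.65 m/s and contact force between the fingers and stain_vial below 0.05 N) or (linear speed of oil_bottle above 0.65 m/s and contact force between the fingers and oil_bottle below 0.05 N) or (linear speed of chamber_case above 0.65 m/s and contact force between the fingers and chamber_case below 0.05 N)).
It fails at once if the timer or the tally counter is shifted by more than 3 cm (distance of any of lab_timer, tally from where it was at the start of the episode above 0.03 m).
It also fails if it takes over 96 s, if anything falls off the work surface, if the arm or the gripper's body presses on something with over 40 N, if the wrist force passes 120 N, or if a joint passes its speed limit or range.

### The arm

A 6-joint arm with a two-finger parallel gripper is mounted at the origin on a cart in front of the work surface, level with it; the furniture and walls round the work are solid. World frame = base frame: x ahead of the robot, y to its left, z up, the work surface at z = 0. Lengths are in m, angles in rad, forces in N, time in s.
With the tool pointing down it reaches from about 0.35 to 0.775 m from the base axis. Payload 5.5 kg.
Tool frame: the origin (TCP) lies between the finger pads; the fingertips stand 17 mm ahead of it and the grasp point (between the pads) lies 2 mm behind it; z points along the fingers, y is the line along which they close (so a half turn about z gives the same grasp; the last joint's range is limited). The gripper opens to 85 mm and grips with 20 to 120 N. Pads are 22 mm wide; open, the fingers measure 114 mm over their backs; the gripper's body (76 mm by 85 mm) begins 54 mm behind the grasp point. The pads swing forward as they close: fully open they stand 13 mm farther back than shut.
Start: joints at [1.119, 0.313, 0.046, 1.304, 0, 1.431], TCP at [0.176, 0.547, 0.248] pointing down, gripper open.
Joint ranges: [-2.76, 2.76], [-0.86, 1.69], [-1.03, 1.26], [-2.2, 2.34], [-1.47, 1.5], [-3.14, 3.14]. Speed limits (rad/s): [2.57, 2.57, 3.14, 3.14, 3.14, 3.14].

### API

Orientations are given as a rotation vector (axis times angle).
In Python, from workcell import sensors, viewer, workorder, finder gives the robot as it stands.
- The arm moves only by the tool servo_tool, never from a script. Its argument "targets" is a list of rows, each a list of 3 entries, a list of its own where there are three numbers: the closure, from 0 (fully open) to 1 (shut), then the shift along the tool's x, y, z in cm, then the turn about the tool's z in degrees. In form: [[fingers, [dx, dy, dz], spin], ...]. A call has 1 to 5 rows; each row shifts and turns the commanded pose from where the row before left it, along the tool's axes as they then stand; what a row does not reach is not made up. A row lasts 1/12 s, in which the tool goes at most 41.7 mm and 7.16 degrees, less where a joint would pass 70% of its speed; a pose out of reach is approached as far as the arm can. A call is refused whole if a number of a shift passes 4.17 or a number of a turn 7.16, either way. A call with a gripper value outside its range is refused whole. The fingers move at their own pace and stop on an object; "force" is the grip in N (left out, the last holds). Time passes only in rows, so rows that do not move let the fingers close. It gives the time, the measured TCP pose, the force, the opening and the grip force at its end, in the units of the state.
- sensors.get_state(): the state, without advancing time (a new reading comes with each control period).
- viewer.capture(name): name is "side" or "top"; returns a dict with "frame" (480x640x3 uint8, red, green, blue), "fx", "fy", "cx", "cy" (pixels), "world_from_camera" (4x4, takes a point from camera to world coordinates). Camera axes: x right, y down, z forward; pixel columns grow to the right and rows downward; lengths in m; the calibration is good to about 2 mm. A picture is of the moment at which its call begins. There is no depth.
- workorder.hand_in(): hands the job in; it is judged then, once.
Trained networks look in the newest picture that a camera, given by its name, has taken for a name from the list of things; names that differ only in an ending like _2 or _b are one class to them, and where a whole thing is asked for, a point or a joint stands for the part that bears it (a point fixed in the world has none). Each returns a list of dicts, best first, with "p" (0 to 1); they miss things now and then, are a little off and sometimes report something else, mostly with a low value. They report only what shows in the picture. A call takes as long as a camera call. They do not tell look-alikes from the thing itself.
- finder.spot_in(query, camera): "position" ([x, y, z] in m, in world coordinates, good to about 4 mm: the middle of the surface that is visible of it).
The state is a dict: "time": time; "joint_positions": joint angles; "dq": joint speeds; "joint_torque": joint torques, N m; "tool_pos": TCP position; "tool_rot": TCP orientation; "contact_force": force on the tool from outside, world axes, zero at the start; "moment": the same for the moment, N m; "opening": finger opening in m; "grasp_force": force on a finger pad.
Only numpy, scipy, OpenCV 4.12 (cv2) and the standard library are available. Lean on these libraries where they do the work, as an engineer would, in place of code of your own. Each camera call takes 0.05 s, during which the arm holds its last target. There are 200 camera calls.

## Working session

There is one attempt and no reset: what is moved stays moved. The work goes in short steps, Python scripts to look and compute and a tool call to move; the robot and the scene stay as the last step left them, time stands still between calls to the robot, and variables do not carry over. Pictures are saved under pics/ and viewed, at most 14 in all, crops included, and the job is handed in when it is done.

Besides the shell and the picture viewer there is one more tool, called after "Request:" by a JSON object that holds its "name" and its "arguments". servo_tool: Moves the arm, as the interface text tells. Its arguments: {"type":"object","properties":{"targets":{"type":"array","items":{"type":"array"}},"force":{"type":"number"}},"required":["targets"]}

```bash
mkdir -p pics; ls; cat > h.py <<'E'
import sys; sys.path.insert(0,'.')
import numpy as np, cv2
from workcell import sensors, viewer, workorder, finder
def cap(n,f=None):
    d=viewer.capture(n)
    if f: cv2.imwrite('pics/'+f,cv2.cvtColor(d['frame'],cv2.COLOR_RGB2BGR))
    return d
def px(d,p):
    T=np.linalg.inv(np.array(d['world_from_camera'])); q=T[:3,:3]@np.array(p)+T[:3,3]
    return np.array([d['fx']*q[0]/q[2]+d['cx'],d['fy']*q[1]/q[2]+d['cy']])
def ray(d,u,v):
    T=np.array(d['world_from_camera']); r=T[:3,:3]@np.array([(u-d['cx'])/d['fx'],(v-d['cy'])/d['fy'],1.])
    return T[:3,3],r/np.linalg.norm(r)
def onz(d,u,v,z):
    o,r=ray(d,u,v); return o+r*(z-o[2])/r[2]
def tri(d1,p1,d2,p2):
    o1,r1=ray(d1,*p1);o2,r2=ray(d2,*p2)
    s=np.linalg.lstsq(np.c_[r1,-r2],o2-o1,rcond=None)[0]
    a=o1+s[0]*r1;b=o2+s[1]*r2; return (a+b)/2,np.linalg.norm(a-b)
E
python3 - <<'E'
from h import *
np.set_printoptions(precision=3,suppress=True)
D={n:cap(n,n+'0.png') for n in('top','side')}
for n in D: print(n,D[n]['fx'],np.array(D[n]['world_from_camera']).round(3).tolist())
for q in "eyepiece stain_vial oil_bottle chamber_case eyepiece_block vial_cup oil_stand case_cradle lab_timer tally".split():
    for n in D:
        for r in finder.spot_in(q,n)[:3]:
            print(q,n,round(r['p'],2),np.round(r['position'],3),px(D[n],r['position']).round())
s=sensors.get_state(); print(s)
E
```

```text
pics
top 524.363877954171 [[0.023, -0.987, 0.16, 0.367], [-0.999, -0.026, -0.019, 0.193], [0.023, -0.159, -0.987, 1.194], [0.0, 0.0, 0.0, 1.0]]
side 490.9693767284776 [[0.99, -0.056, 0.13, 0.461], [-0.142, -0.441, 0.886, -0.672], [0.007, -0.896, -0.445, 0.44], [0.0, 0.0, 0.0, 1.0]]
eyepiece top 0.67 [0.425 0.049 0.043] [380. 300.]
eyepiece side 0.78 [0.428 0.036 0.033] [240. 268.]
eyepiece side 0.6 [0.592 0.174 0.017] [327. 234.]
stain_vial side 0.49 [0.416 0.349 0.029] [236. 199.]
oil_bottle top 0.68 [0.439 0.206 0.072] [308. 291.]
oil_bottle top 0.34 [ 0.458 -0.126  0.017] [456. 288.]
oil_bottle side 0.79 [0.451 0.191 0.04 ] [253. 223.]
chamber_case top 0.71 [ 0.458 -0.131  0.021] [458. 288.]
chamber_case side 0.91 [ 0.458 -0.135  0.019] [263. 339.]
chamber_case side 0.59 [0.705 0.121 0.022] [391. 241.]
eyepiece_block top 0.8 [ 0.611 -0.118  0.021] [452. 220.]
eyepiece_block top 0.25 [0.422 0.046 0.046] [381. 301.]
eyepiece_block side 0.92 [ 0.613 -0.138  0.022] [376. 330.]
vial_cup top 0.66 [0.593 0.185 0.01 ] [319. 226.]
vial_cup side 0.56 [0.593 0.172 0.018] [328. 234.]
oil_stan
[... 254 characters left out ...]
_cradle side 0.97 [0.591 0.031 0.005] [339. 278.]
lab_timer top 0.62 [0.504 0.483 0.028] [184. 260.]
lab_timer side 0.8 [0.509 0.468 0.026] [276. 180.]
tally top 0.84 [0.706 0.138 0.021] [341. 177.]
tally side 0.57 [0.705 0.125 0.017] [390. 242.]
{'time': 1.1, 'joint_positions': array([1.119, 0.313, 0.046, 1.304, 0.   , 1.431]), 'dq': array([-0.   , -0.001, -0.001,  0.001,  0.   , -0.001]), 'joint_torque': array([ -0.001, -48.048,  29.882,   0.   ,  -0.   ,   0.   ]), 'tool_pos': array([0.176, 0.547, 0.248]), 'tool_rot': array([-0.488, -3.103, -0.   ]), 'contact_force': array([0.214, 0.179, 0.057]), 'moment': array([ 0.009, -0.006,  0.007]), 'grasp_force': 0.0, 'opening': 0.0853614209574529}
```

```bash
cd pics; python3 - <<'E'
import cv2
for n,(x0,y0,x1,y1) in {'top':(140,140,540,400),'side':(160,140,480,400)}.items():
    i=cv2.imread(n+'0.png')[y0:y1,x0:x1]; s=2 if n=='top' else 2.25
    cv2.imwrite(n+'0c.png',cv2.resize(i,None,fx=s,fy=s,interpolation=cv2.INTER_CUBIC))
E
```

```text
(no output)
```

View pics/top0c.png

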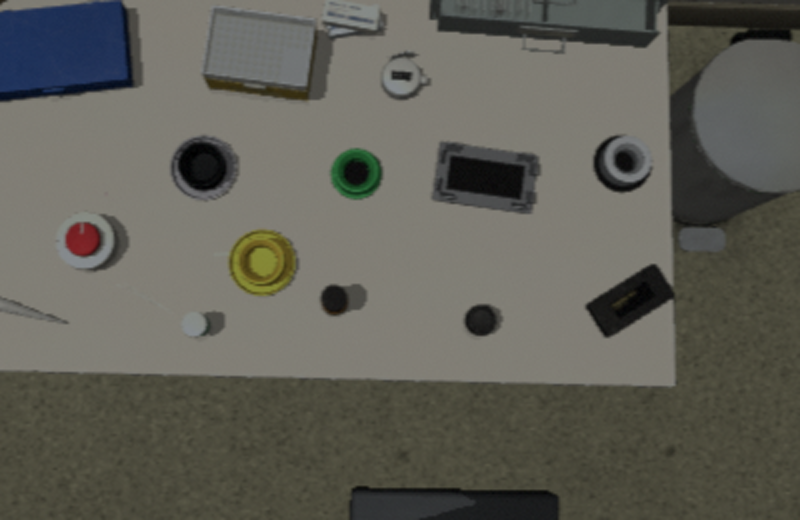

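View pics/side0c.png

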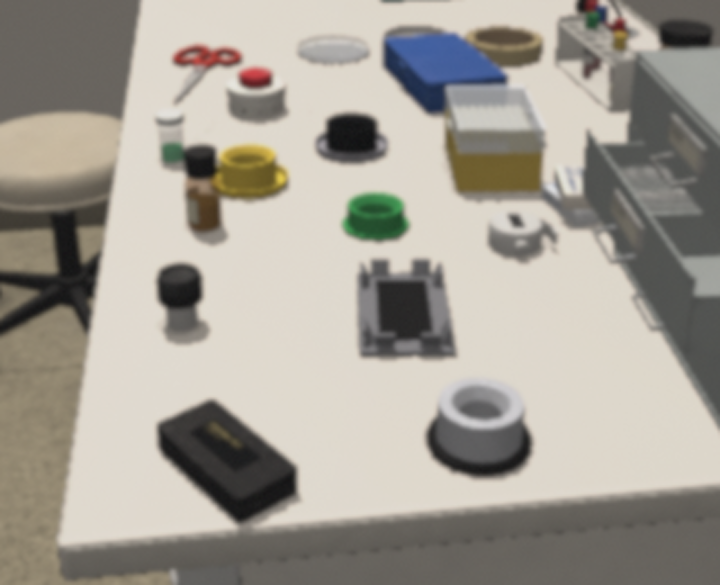

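The candidates for the oil stand are the steel dish with the black well at top px (242,224) and the yellow one at (271,271). The steel and black one fits the description, and I'll confirm it in a crop. The loose things in the top view are the vial at (238,302), oil bottle (308,290), eyepiece (380,300) and case (455,290). The holders are the cup at (319,227), cradle (384,228) and block (452,222).

```bash
cat > fit.py <<'E'
from h import *
from scipy.optimize import minimize
np.set_printoptions(precision=4,suppress=True)
S=4
A=np.linspace(0,2*np.pi,40,endpoint=False)
def cyl(*rz): return np.vstack([np.c_[d/2*np.cos(A),d/2*np.sin(A),0*A+z] for d,z in rz])/1000
def box(a,b,z0,z1): return np.array([[i*a/2,j*b/2,z] for i in(-1,1) for j in(-1,1) for z in(z0,z1)])/1000
M={ # model pts, guess, mask rule, roi half
'eyepiece':(cyl((34,22),(34,44)),(.42,.045,0),'dark'),
'vial':(cyl((28,40),(28,48)),(.418,.355,0),'white'),
'oil':(cyl((29,53),(29,72)),(.445,.203,0),'dark'),
'case':(box(44,92,0,19),(.46,-.13,-1.0),'dark'),
'block':(cyl((68,0),(68,6),(54,32)),(.61,-.125,0),'diff'),
'cup':(cyl((60,0),(60,4),(50,22)),(.593,.18,0),'green'),
'stand':(cyl((53,9),(53,30)),(.593,.355,0),'dark'),
'cradle':(box(70,116,0,5),(.593,.035,0),'diff')}
def mask(d,c,rule,h):
    f=cv2.GaussianBlur(d['frame'],(0,0),.5); x0,y0=(np.round(c)-h).astype(int); x1,y1=x0+2*h[0],y0+2*h[1]
    r=cv2.resize(f[y0:y1,x0:x1],None,fx=S,fy=S,interpolation=cv2.INTER_CUBIC).astype(float)
    V=r.max(2); b=np.median(r.reshape(-1,3),0); br=np.percentile(V,60)
    if rule=='dark': m=V<.42*br
    if rule=='green': m=r[...,1]-r[...,0]>25*br/200
    if rule=='white': m=(r[...,2]-r[...,0]*b[2]/b[0])>.07*br
    if rule=='diff': m=np.abs(r/b-1).max(2)>.22 
    n,l,st,ce=cv2.connectedComponentsWithStats(m.astype(np.uint8))
    k=1+np.argmax(st[1:,4]*(np.hypot(*(ce[1:]-h*S).T)<14*S)) if n>1 else 0
    H=cv2.convexHull(np.argwhere(l==k)[:,::-1].astype(np.int32))
    return (x0,y0),r,cv2.fillConvexPoly(np.zeros(m.shape,np.uint8),H,1)
def sil(d,P,o,shape):
    q=np.array([px(d,p) for p in P]); q=((q-o+.5)*S-.5)
    H=cv2.convexHull(q.astype(np.float32)); return cv2.fillConvexPoly(np.zeros(shape,np.uint8),np.round(H*16).astype(np.int32),1,shift=4),H
def place(P,x,y,z,yaw):
    c,s=np.cos(yaw),np.sin(yaw); return P@np.array([[c,s,0],[-s,c,0],[0,0,1]])+[x,y,z]
def run(D,name,cams=('top','side'),yawed=None):
    P,g,rule=M[name]; yawed=name in('case','cradle') if yawed is None else yawed
    g0=[g[0],g[1],0,g[2]]
    ms={n:mask(D[n],px(D[n],place(P,*g0).mean(0)),rule,np.array([40,30])) for n in cams}
    def cost(v,only=cams):
        x,y,z=v[:3]; t=0
        for n in only:
            s,_=sil(D[n],place(P,x,y,z,v[3] if yawed else g[2]),ms[n][0],ms[n][2].shape); t+=(s!=ms[n][2]).sum()/ms[n][2].sum()
        return t
    v0=np.array(g0[:4] if yawed else g0[:3]); best=None
    sx=np.vstack([v0]+[v0+e for e in np.diag([.01,.01,.008,.2][:len(v0)])])
    r=minimize(cost,v0,method='Nelder-Mead',options=dict(initial_simplex=sx,xatol=1e-5,fatol=1e-5))
    r=minimize(cost,r.x,method='Nelder-Mead',options=dict(initial_simplex=sx-v0+r.x,xatol=1e-5,fatol=1e-5))
    print(name,r.x,'cost',round(r.fun,3),{n:round(cost(r.x,(n,)),3) for n in cams})
    tiles=[]
    for n in cams:
        im=np.clip(ms[n][1],0,255).astype(np.uint8)[...,::-1].copy()*1
        cv2.drawContours(im,cv2.findContours(ms[n][2],0,2)[0],-1,(255,255,0),1)
        _,H=sil(D[n],place(P,*r.x[:3],r.x[3] if yawed else g[2]),ms[n][0],im.shape[:2]); cv2.polylines(im,[np.round(H).astype(np.int32)],True,(0,0,255),1)
        tiles.append(cv2.resize(im,(200,150)))
    return r.x,np.hstack(tiles)
E
cat > f1.py <<'E'
from fit import *
D={n:cap(n) for n in('top','side')}
T=[run(D,k)[1] for k in M]
cv2.imwrite('pics/fit1.png',np.vstack([np.hstack(T[i:i+2]) for i in range(0,8,2)]))
E
python3 f1.py
```

```text
eyepiece [ 0.4266  0.0462 -0.0069] cost 0.409 {'top': np.float64(0.129), 'side': np.float64(0.28)}
vial [ 0.4192  0.3831 -0.1524] cost 1.085 {'top': np.float64(0.085), 'side': np.float64(1.0)}
oil [ 0.4427  0.2079 -0.0051] cost 0.215 {'top': np.float64(0.048), 'side': np.float64(0.167)}
case [ 0.4542 -0.1269 -0.005  -2.6006] cost 0.135 {'top': np.float64(0.046), 'side': np.float64(0.089)}
block [ 0.6137 -0.1213 -0.0063] cost 0.545 {'top': np.float64(0.155), 'side': np.float64(0.39)}
cup [ 0.5933  0.1889 -0.0031] cost 0.154 {'top': np.float64(0.022), 'side': np.float64(0.132)}
stand [ 0.5951  0.3637 -0.0103] cost 0.234 {'top': np.float64(0.058), 'side': np.float64(0.176)}
cradle [ 0.5923  0.0375 -0.0023 -0.1191] cost 0.178 {'top': np.float64(0.052), 'side': np.float64(0.126)}
```

View pics/fit1.png

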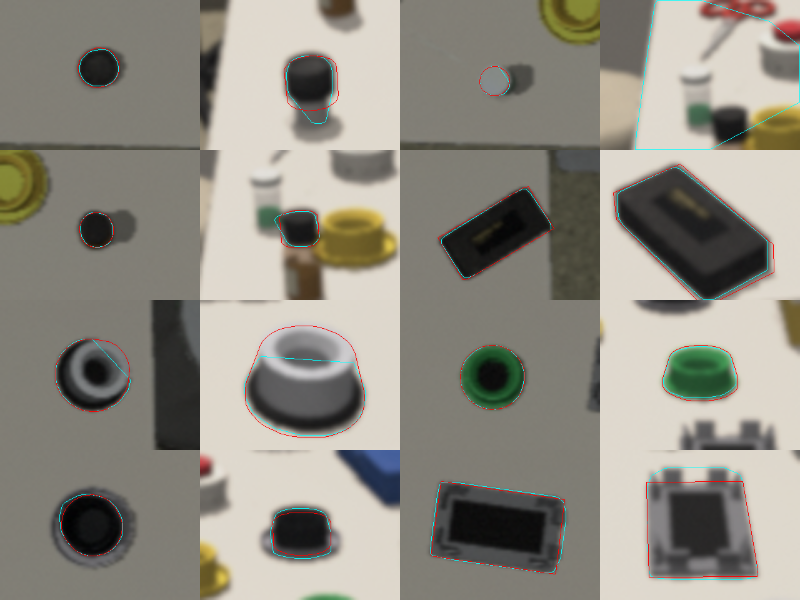

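The tiles confirm the steel dish with the black well (bottom left), and most fits are tight. The side masks of the vial and block are bad, and the eyepiece and oil masks leak a little. I'll refit each view alone at z=0 as a cross-check.

```bash
cat > f2.py <<'E'
from fit import *
import fit
D={n:cap(n) for n in('top','side')}
M['eyepiece']=(M['eyepiece'][0],M['eyepiece'][1],'dark')
om=fit.mask
def xy(name,n,rule=None,P=None):
    P0,g,r0=M[name]; P=P0 if P is None else P; yw=name in('case','cradle')
    o,_,m=om(D[n],px(D[n],place(P,g[0],g[1],0,g[2]).mean(0)),rule or r0,np.array([24,24]) if not yw else np.array([40,36]))
    f=lambda v:(sil(D[n],place(P,v[0],v[1],0,v[2] if yw else 0),o,m.shape)[0]!=m).sum()/m.sum()
    v0=np.array(g) if yw else np.array(g[:2])
    dx=np.diag([.01,.01,.2][:len(v0)])
    v=v0
    for _ in range(2): r=minimize(f,v,method='Nelder-Mead',options=dict(initial_simplex=np.vstack([v,v+dx]),xatol=1e-5,fatol=1e-5)); v=r.x
    return v,r.fun
for k in M:
    for n in D:
        if k=='vial' and n=='side': continue
        try: print(k,n,*xy(k,n))
        except Exception as e: print(k,n,e)
# triangulated rim/cap tops via hand pixels: vial stopper
d=D['side'];p=px(d,(.419,.352,.044)); print('vial stopper expected side px',p, px(D['top'],(.419,.352,.048)))
t=[]
for k,z,c in (('eyepiece',.033,(.425,.046)),('vial',.03,(.419,.352)),('block',.02,(.612,-.121)),('stand',.02,(.593,.36))):
    for n in D:
        u,v=np.round(px(D[n],(*c,z))).astype(int); w,h=25,19
        t.append(cv2.resize(D[n]['frame'][v-h:v+h,u-w:u+w,::-1],(400,300),interpolation=cv2.INTER_CUBIC)); print(k,n,'tile x0,y0',u-w,v-h,'x8')
cv2.imwrite('pics/z1.png',np.vstack([np.hstack(t[2:4]),np.hstack([t[5],t[1]])]))
E
python3 f2.py
```

```text
eyepiece top [0.4262 0.0478] 0.1431451612903226
eyepiece side [0.4262 0.0332] 0.30068168346176644
vial top [0.4125 0.3614] 0.3399765533411489
oil top [0.4426 0.2078] 0.05060141020323517
oil side [0.4421 0.1966] 0.1803064884251712
case top [ 0.4535 -0.125   0.5459] 0.05451630144307857
case side [ 0.4535 -0.1301 -2.6036] 0.11292881221495142
block top [ 0.6126 -0.1201] 0.1600243383024034
block side [ 0.6061 -0.1127] 0.23516024441950367
cup top [0.5927 0.1889] 0.02356177490730774
cup side [0.5921 0.1876] 0.13646616541353385
stand top [0.5935 0.3624] 0.04850839809476059
stand side [0.5907 0.3337] 0.12764416111272095
cradle top [ 0.5922  0.0385 -0.1078] 0.046970941374320466
cradle side [ 0.5914  0.0324 -0.1207] 0.12270150698188857
vial stopper expected side px [237.4388 191.9869] [240.3887 299.2346]
eyepiece top tile x0,y0 355 281 x8
eyepiece side tile x0,y0 214 246 x8
vial top tile x0,y0 217 281 x8
vial side tile x0,y0 213 179 x8
block top tile x0,y0 428 201 x8
block side tile x0,y0 347 304 x8
stand top tile x0,y0 217 204 x8
stand side tile x0,y0 291 178 x8
```

View pics/z1.png

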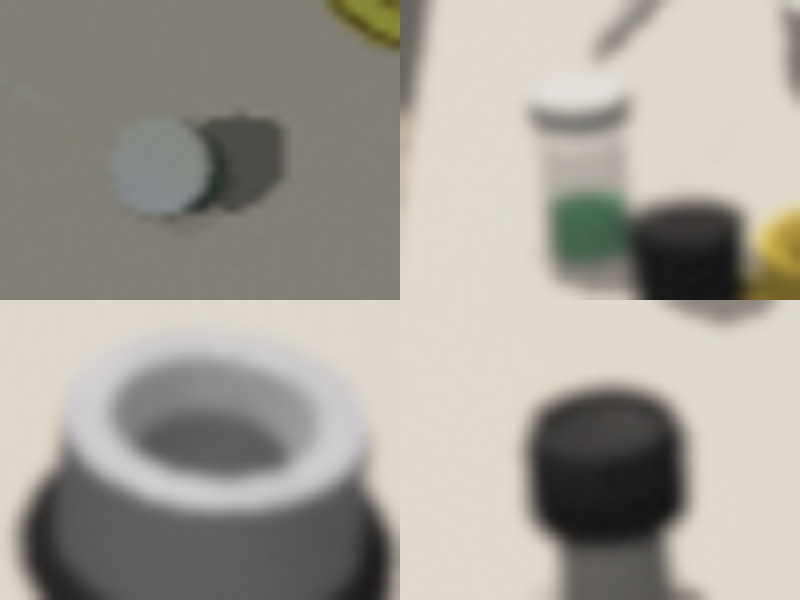

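```bash
python3 - <<'E'
from fit import *
D={n:cap(n) for n in('top','side')}
t,s=D['top'],D['side']
print('vial',onz(t,236.56,301.4,.048),tri(t,(236.56,301.4),s,(235.06,190.3)))
e=px(t,(.4262,.0478,.044)); print('eyep',tri(t,e,s,(239.3,261.2)))
print('block side',onz(s,373.4,318.7,.032))
b=px(t,(.6126,-.1201,.032)); print('block tri',b,tri(t,b,s,(373.4,318.7)))
def tile(d,p,w=25,h=19):
    u,v=np.round(px(d,p)).astype(int); print('x0y0',u-w,v-h); return cv2.resize(d['frame'][v-h:v+h,u-w:u+w,::-1],(400,300),interpolation=cv2.INTER_CUBIC)
cv2.imwrite('pics/z2.png',np.vstack([np.hstack([tile(t,(.612,-.121,.03)),tile(t,(.426,.047,.044))]),np.hstack([tile(t,(.593,.361,.03)),tile(s,(.593,.36,.025))])]))
E
```

```text
vial [0.4141 0.36   0.048 ] (array([0.414 , 0.3605, 0.045 ]), np.float64(0.0005074870086218023))
eyep (array([0.4263, 0.0473, 0.0399]), np.float64(0.0003006956582285314))
block side [ 0.6121 -0.1268  0.032 ]
block tri [453.7828 219.0435] (array([ 0.6136, -0.1212,  0.0278]), np.float64(0.00017797950252764207))
x0y0 429 200
x0y0 356 281
x0y0 216 203
x0y0 291 176
```

View pics/z2.png

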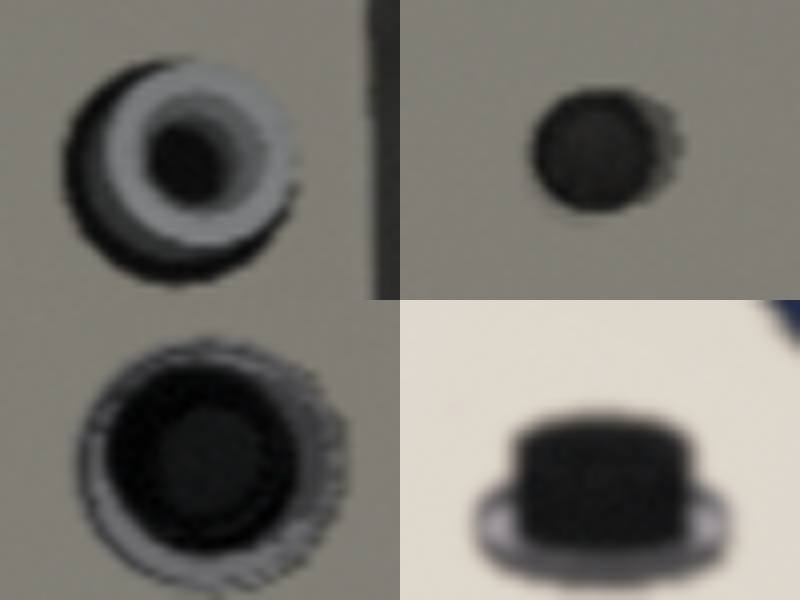

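Confirmed: the black well in the bright steel dish is at top px (241,222) and the eyepiece top circle is at (380,299.4). The block rim is at (453.9,218.8) and the vial stopper at (236.6,301.4). Measured heights run about 3–4 mm low, which is a consistent side-camera calibration offset. I'll start with the vial.

```bash
cat > go.py <<'E'
import sys; from h import *
from scipy.spatial.transform import Rotation as R
# go.py x y z [theta_deg]: shift in tool axes (cm) and spin (deg) from here
s=sensors.get_state(); p=np.array(s['tool_pos']); m=R.from_rotvec(s['tool_rot']).as_matrix()
th=np.degrees(np.arctan2(m[1,1],m[0,1])); print('t',round(s['time'],2),'pos',p.round(4),'theta',round(th,2),'tilt',np.degrees(np.arccos(-m[2,2])).round(2),'open',round(s['opening'],4),'grip',round(s['grasp_force'],1))
a=[float(v) for v in sys.argv[1:]]
if a:
    print('shift tool cm',(m.T@(np.array(a[:3])-p)*100).round(2))
    if len(a)>3: print('spin',round(th-a[3],2))
E
python3 - <<'E'
from h import *
t=cap('top')
for n,p,z in (('eyep',(379.9,299.4),.044),('vial',(236.56,301.4),.048),('block',(453.9,218.8),.032),('well',(240.9,222.2),.028)): print(n,onz(t,*p,z).round(4))
E
```

```text
eyep [0.4262 0.0485 0.044 ]
vial [0.4141 0.36   0.048 ]
block [ 0.6132 -0.1204  0.032 ]
well [0.5928 0.3621 0.028 ]
```

Request:
{"name": "servo_tool", "arguments": {"targets": [[0,[0,0,2],-6],[0,[0,0,2],-6],[0,[0,0,2],-5.9],[0,[0,0,2],0],[0,[0,0,2],0]], "force": 40}}

```text
time: 1.87
tool_pos: [0.1764, 0.5473, 0.1475]
tool_rot: [-0.002, 3.141, 0.001]
contact_force: [0.2, -0.3, -1.2]
opening: 0.0853
grasp_force: 0.0
```

Request:
{"name": "servo_tool", "arguments": {"targets": [[0,[-3,-2.3,0],0],[0,[-3,-2.3,0],0],[0,[-3,-2.3,0],0],[0,[-3,-2.3,0],0],[0,[-3,-2.3,0],0]]}}

```text
time: 2.28
tool_pos: [0.3276, 0.4314, 0.1484]
tool_rot: [-0.002, 3.141, 0.0]
contact_force: [0.5, 0.4, 0.9]
opening: 0.0851
grasp_force: 0.0
```

Request:
{"name": "servo_tool", "arguments": {"targets": [[0,[-3,-2.3,0],0],[0,[-3,-2.3,0],0],[0,[-2.8,-2.3,0],0],[0,[0,0,0],0]]}}

```text
time: 2.62
tool_pos: [0.4197, 0.3601, 0.1485]
tool_rot: [0.01, 3.138, -0.001]
contact_force: [-0.0, 1.0, -0.0]
opening: 0.0854
grasp_force: 0.0
```

```bash
python3 go.py .414 .360 .042 90
```

```text
t 2.62 pos [0.4197 0.3601 0.1485] theta 89.65 tilt 0.19 open 0.0854 grip 0.0
shift tool cm [ 6.100e-01 -1.000e-02  1.065e+01]
spin -0.35
```

Request:
{"name": "servo_tool", "arguments": {"targets": [[0,[0.5,0,3],0],[0,[0,0,3],0],[0,[0,0,2],0],[0,[0,0,0],0],[0,[0,0,0],0]]}}

```text
time: 3.03
tool_pos: [0.4085, 0.3631, 0.0676]
tool_rot: [0.001, -3.139, 0.002]
contact_force: [0.7, 0.0, 1.0]
opening: 0.0855
grasp_force: 0.0
```

```bash
python3 go.py .414 .360 .042 90; python3 - <<'E'
from h import *
d=cap('top'); s=sensors.get_state()
print(px(d,s['tool_pos']))
a=d['frame'][261:337,190:290,::-1]; d=cap('side'); print(px(d,s['tool_pos'])); b=d['frame'][150:226,185:285,::-1]
cv2.imwrite('pics/v1.png',np.hstack([cv2.resize(i,(400,304),interpolation=cv2.INTER_CUBIC) for i in(a,b)]))
E
```

```text
t 3.03 pos [0.4085 0.3631 0.0676] theta 90.05 tilt 0.16 open 0.0855 grip 0.0
shift tool cm [-0.56 -0.3   2.56]
spin 0.05
[233.24044739 303.05911059]
[232.37156718 179.59170412]
```

View pics/v1.png

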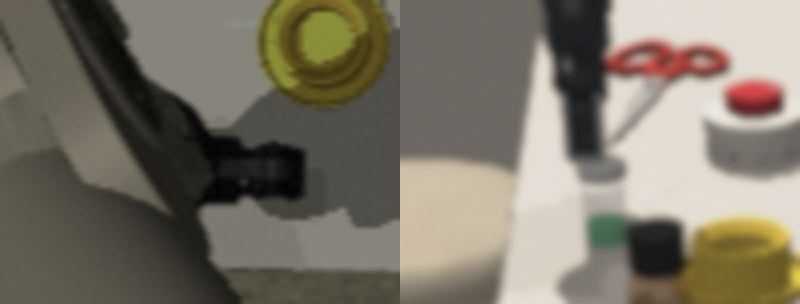

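The fingers stand about 5 mm short of the vial in x, as the numbers say. I'll correct and descend.

Request:
{"name": "servo_tool", "arguments": {"targets": [[0,[-0.55,-0.3,0.6],0],[0,[0,0,1],0],[0,[0,0,1],0],[0,[0,0,0],0],[0.5,[0,0,0],0]], "force": 25}}

```text
time: 3.55
tool_pos: [0.4142, 0.3599, 0.0413]
tool_rot: [0.001, -3.14, 0.002]
contact_force: [0.1, 1.0, -0.2]
opening: 0.0754
grasp_force: 0.0
```

Request:
{"name": "servo_tool", "arguments": {"targets": [[0.7,[0,0,0],0],[1,[0,0,0],0],[1,[0,0,0],0],[1,[0,0,0],0],[1,[0,0,0],0]]}}

```text
time: 3.97
tool_pos: [0.4153, 0.3607, 0.0427]
tool_rot: [-0.001, 3.141, 0.001]
contact_force: [-0.2, 0.3, -0.3]
opening: 0.0264
grasp_force: 24.5
```

```bash
python3 go.py .5925 .189 .16 90
```

```text
t 3.97 pos [0.4153 0.3607 0.0427] theta 90.04 tilt 0.05 open 0.0264 grip 24.5
shift tool cm [-17.72 -17.17 -11.72]
spin 0.04
```

Request:
{"name": "servo_tool", "arguments": {"targets": [[1,[0,0,-1],0],[1,[0,0,-3],0],[1,[0,0,-3],0],[1,[0,0,-2],0],[1,[-1.7,-1.7,-1],0]]}}

```text
time: 4.38
tool_pos: [0.4314, 0.346, 0.1464]
tool_rot: [-0.007, 3.139, 0.006]
contact_force: [0.5, -0.6, 0.5]
opening: 0.0262
grasp_force: 24.7
```

Request:
{"name": "servo_tool", "arguments": {"targets": [[1,[-2.5,-2.4,0],0],[1,[-2.5,-2.4,0],0],[1,[-2.5,-2.4,0],0],[1,[-2.5,-2.4,0],0],[1,[-2.5,-2.4,0],0]]}}

```text
time: 4.8
tool_pos: [0.5581, 0.2224, 0.1434]
tool_rot: [-0.001, 3.141, 0.001]
contact_force: [0.1, 0.1, 0.1]
opening: 0.026
grasp_force: 24.7
```

Request:
{"name": "servo_tool", "arguments": {"targets": [[1,[-2.5,-2.4,0],0],[1,[-1,-1,0],0],[1,[0,0,0],0],[1,[0,0,0],0],[1,[0,0,0],0]]}}

```text
time: 5.22
tool_pos: [0.5912, 0.1902, 0.1424]
tool_rot: [0.002, -3.141, -0.001]
contact_force: [-0.2, 0.4, -0.3]
opening: 0.026
grasp_force: 24.7
```

```bash
python3 go.py .5925 .189 .0485 90; python3 - <<'E'
from h import *
d=cap('top'); a=d['frame'][180:256,270:370,::-1]; d=cap('side'); b=d['frame'][170:246,280:380,::-1]
cv2.imwrite('pics/v2.png',np.hstack([cv2.resize(i,(400,304),interpolation=cv2.INTER_CUBIC) for i in(a,b)]))
E
```

```text
t 5.22 pos [0.5912 0.1902 0.1424] theta 90.07 tilt 0.06 open 0.026 grip 24.7
shift tool cm [-0.14 -0.12  9.39]
spin 0.07
```

View pics/v2.png

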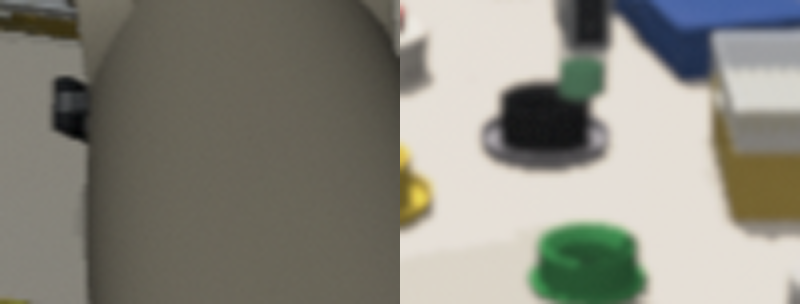

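The vial hangs upright in the fingers, in line with the cup. I'll lower it.

Request:
{"name": "servo_tool", "arguments": {"targets": [[1,[-0.1,-0.1,3],0],[1,[0,0,3],0],[1,[0,0,2],0],[1,[0,0,0.7],0],[1,[0,0,0.3],0]]}}

```text
time: 5.73
tool_pos: [0.5914, 0.1893, 0.051]
tool_rot: [0.003, -3.139, 0.001]
contact_force: [-0.3, -0.3, -0.8]
opening: 0.0262
grasp_force: 24.7
```

Request:
{"name": "servo_tool", "arguments": {"targets": [[1,[0,0,0],0],[1,[0,0,0.2],0],[1,[0,0,0.2],0],[1,[0,0,0],0]]}}

```text
time: 6.07
tool_pos: [0.5938, 0.1888, 0.0493]
tool_rot: [-0.001, 3.14, 0.001]
contact_force: [-0.8, -0.5, 0.0]
opening: 0.0262
grasp_force: 24.7
```

```bash
python3 go.py .5925 .189 .0475 90; python3 -c "
from h import *
print(sensors.get_state()['contact_force'])"
```

```text
t 6.07 pos [0.5938 0.1888 0.0493] theta 90.04 tilt 0.1 open 0.0262 grip 24.7
shift tool cm [0.13 0.02 0.18]
spin 0.04
[-0.83531401 -0.50584448  0.02412692]
```

Request:
{"name": "servo_tool", "arguments": {"targets": [[1,[0,0,0.2],0],[1,[0,0,0],0],[1,[0,0,0],0]]}}

```text
time: 6.32
tool_pos: [0.5942, 0.1887, 0.0476]
tool_rot: [-0.001, 3.139, 0.001]
contact_force: [0.3, 0.2, 5.3]
opening: 0.026
grasp_force: 25.0
```

Request:
{"name": "servo_tool", "arguments": {"targets": [[0.4,[0,0,0],0],[0.3,[0,0,0],0],[0.2,[0,0,0],0],[0,[0,0,0],0]]}}

```text
time: 6.65
tool_pos: [0.5928, 0.1885, 0.0459]
tool_rot: [0.001, -3.141, 0.0]
contact_force: [-0.9, -0.6, -0.2]
opening: 0.0733
grasp_force: 0.0
```

Request:
{"name": "servo_tool", "arguments": {"targets": [[0,[0,0,-2],0],[0,[0,0,-3],0],[0,[0,0,-3],0],[0,[0,0,-2],0],[0,[0,0,0],0]]}}

```text
time: 7.07
tool_pos: [0.5959, 0.1891, 0.1515]
tool_rot: [-0.001, 3.134, 0.002]
contact_force: [0.7, 0.7, 0.4]
opening: 0.0853
grasp_force: 0.0
```

```bash
python3 go.py .4426 .2078 .14 90; python3 - <<'E'
from h import *
d=cap('side'); b=d['frame'][170:246,280:380,::-1]
print(px(d,(.5925,.189,.053)),px(d,(.4426,.2078,.0625)))
cv2.imwrite('pics/v3.png',np.hstack([cv2.resize(i,(400,304),interpolation=cv2.INTER_CUBIC) for i in(b,d['frame'][180:256,210:310,::-1])]))
E
```

```text
t 7.07 pos [0.5959 0.1891 0.1515] theta 90.04 tilt 0.47 open 0.0853 grip 0.0
shift tool cm [15.34  1.88  1.03]
spin 0.04
[326.48523081 214.17600385] [248.08640002 209.69196222]
```

View pics/v3.png

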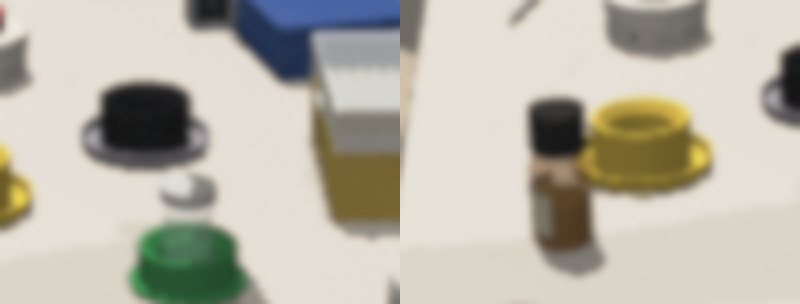

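The vial stands upright and seated in the cup, with its stopper at about px (327,217). Next is the oil bottle, whose cap at px (249,211) is where predicted.

Request:
{"name": "servo_tool", "arguments": {"targets": [[0,[3.2,0.4,0],0],[0,[3.2,0.4,0],0],[0,[3.2,0.4,0],0],[0,[3.2,0.4,0],0],[0,[2.2,0.3,0],0]]}}

```text
time: 7.53
tool_pos: [0.4389, 0.2071, 0.1444]
tool_rot: [0.002, -3.137, 0.002]
contact_force: [-0.8, -0.0, -0.4]
opening: 0.0857
grasp_force: 0.0
```

Request:
{"name": "servo_tool", "arguments": {"targets": [[0,[0,0,1],0],[0,[0,0,2],0],[0,[0,0,1.5],0],[0,[0,0,0],0],[0,[0,0,0],0]]}}

```text
time: 7.95
tool_pos: [0.4421, 0.207, 0.0997]
tool_rot: [0.001, -3.138, 0.001]
contact_force: [-0.3, -0.3, 0.5]
opening: 0.0854
grasp_force: 0.0
```

```bash
python3 go.py .4426 .2075 .072 90
```

```text
t 7.95 pos [0.4421 0.207  0.0997] theta 90.02 tilt 0.21 open 0.0854 grip 0.0
shift tool cm [-0.06  0.05  2.77]
spin 0.02
```

Request:
{"name": "servo_tool", "arguments": {"targets": [[0,[0,0,1.4],0],[0,[0,0,1.3],0],[0,[0,0,0],0],[0,[0,0,0],0],[0.5,[0,0,0],0]]}}

```text
time: 8.37
tool_pos: [0.4439, 0.2076, 0.0751]
tool_rot: [-0.001, 3.141, 0.001]
contact_force: [-0.5, -0.4, 1.1]
opening: 0.0753
grasp_force: 0.0
```

Request:
{"name": "servo_tool", "arguments": {"targets": [[0.7,[0,0,0],0],[1,[0,0,0],0],[1,[0,0,0],0],[1,[0,0,0],0],[1,[0,0,0],0]], "force": 30}}

```text
time: 8.78
tool_pos: [0.4436, 0.2076, 0.075]
tool_rot: [-0.001, 3.14, 0.001]
contact_force: [0.3, 0.2, 4.5]
opening: 0.0273
grasp_force: 29.4
```

```bash
python3 go.py .593 .362 .16 90
```

```text
t 8.78 pos [0.4436 0.2076 0.075 ] theta 90.03 tilt 0.07 open 0.0273 grip 29.4
shift tool cm [-14.96  15.43  -8.48]
spin 0.03
```

Request:
{"name": "servo_tool", "arguments": {"targets": [[1,[0,0,-1],0],[1,[0,0,-2.5],0],[1,[0,0,-2.5],0],[1,[-1,1,-2],0],[1,[-2.2,2.2,0],0]]}}

```text
time: 9.2
tool_pos: [0.4754, 0.239, 0.1593]
tool_rot: [0.001, 3.138, 0.001]
contact_force: [1.4, -0.7, 0.2]
opening: 0.0272
grasp_force: 29.7
```

Request:
{"name": "servo_tool", "arguments": {"targets": [[1,[-2.3,2.4,0],0],[1,[-2.3,2.4,0],0],[1,[-2.3,2.4,0],0],[1,[-2.3,2.4,0],0],[1,[-2.2,2.4,0],0]]}}

```text
time: 9.62
tool_pos: [0.5898, 0.3607, 0.1547]
tool_rot: [-0.001, 3.142, -0.0]
contact_force: [-0.2, -0.1, -0.2]
opening: 0.027
grasp_force: 29.7
```

Request:
{"name": "servo_tool", "arguments": {"targets": [[1,[-0.4,0.3,0],0],[1,[0,0,0],0],[1,[0,0,0],0],[1,[0,0,0],0]]}}

```text
time: 9.95
tool_pos: [0.592, 0.3617, 0.1545]
tool_rot: [0.0, -3.14, 0.001]
contact_force: [-1.1, 0.8, -0.5]
opening: 0.0272
grasp_force: 29.7
```

```bash
python3 go.py .593 .362 .083 90
```

```text
t 9.95 pos [0.592  0.3617 0.1545] theta 90.02 tilt 0.08 open 0.0272 grip 29.7
shift tool cm [-0.11  0.04  7.15]
spin 0.02
```

Request:
{"name": "servo_tool", "arguments": {"targets": [[1,[-0.1,0,2.5],0],[1,[0,0,2.5],0],[1,[0,0,1.2],0],[1,[0,0,0.4],0],[1,[0,0,0.2],0]]}}

```text
time: 10.37
tool_pos: [0.5931, 0.3617, 0.0861]
tool_rot: [0.0, -3.14, 0.001]
contact_force: [0.1, 0.2, -0.4]
opening: 0.0269
grasp_force: 29.7
```

Request:
{"name": "servo_tool", "arguments": {"targets": [[1,[0,0,0.2],0],[1,[0,0,0],0],[1,[0,0,0],0],[1,[0,0,0],0]]}}

```text
time: 10.7
tool_pos: [0.5946, 0.3628, 0.0855]
tool_rot: [-0.001, 3.14, 0.001]
contact_force: [-0.3, 0.3, 0.1]
opening: 0.0271
grasp_force: 29.7
```

```bash
python3 go.py .593 .362 .082 90
```

```text
t 10.7 pos [0.5946 0.3628 0.0855] theta 90.04 tilt 0.1 open 0.0271 grip 29.7
shift tool cm [ 0.16 -0.08  0.35]
spin 0.04
```

Request:
{"name": "servo_tool", "arguments": {"targets": [[1,[0,0,0.15],0],[1,[0,0,0.15],0],[1,[0,0,0],0],[1,[0,0,0],0]]}}

```text
time: 11.03
tool_pos: [0.5944, 0.3628, 0.082]
tool_rot: [-0.001, 3.14, 0.001]
contact_force: [-0.1, 0.2, 2.3]
opening: 0.0271
grasp_force: 30.0
```

Request:
{"name": "servo_tool", "arguments": {"targets": [[1,[0,0,0.1],0],[1,[0,0,0],0],[1,[0,0,0],0]]}}

```text
time: 11.28
tool_pos: [0.5946, 0.3629, 0.082]
tool_rot: [-0.001, 3.14, 0.001]
contact_force: [-2.1, -0.8, 8.2]
opening: 0.0272
grasp_force: 30.5
```

Floor contact came at exactly the expected height. Release.

Request:
{"name": "servo_tool", "arguments": {"targets": [[0.4,[0,0,0],0],[0.3,[0,0,0],0],[0.2,[0,0,0],0],[0,[0,0,0],0]]}}

```text
time: 11.62
tool_pos: [0.5937, 0.3625, 0.0797]
tool_rot: [0.001, -3.141, 0.0]
contact_force: [0.2, -0.7, -0.7]
opening: 0.0743
grasp_force: 0.0
```

Request:
{"name": "servo_tool", "arguments": {"targets": [[0,[0,0,-2],0],[0,[0,0,-3],0],[0,[0,0,-3],0],[0,[0,0,0],0],[0,[0,0,0],0]]}}

```text
time: 12.03
tool_pos: [0.5954, 0.3632, 0.1628]
tool_rot: [-0.001, 3.137, 0.003]
contact_force: [0.3, 0.3, 0.5]
opening: 0.0856
grasp_force: 0.0
```

```bash
python3 go.py .4262 .048 .15 90
```

```text
t 12.03 pos [0.5954 0.3632 0.1628] theta 90.04 tilt 0.28 open 0.0856 grip 0.0
shift tool cm [ 16.95 -31.51   1.14]
spin 0.04
```

Request:
{"name": "servo_tool", "arguments": {"targets": [[0,[1.6,-3,0],0],[0,[1.7,-3.2,0],0],[0,[1.7,-3.2,0],0],[0,[1.7,-3.2,0],0],[0,[1.7,-3.2,0],0]]}}

```text
time: 12.45
tool_pos: [0.508, 0.203, 0.1584]
tool_rot: [0.002, -3.139, 0.001]
contact_force: [0.8, -0.1, -0.2]
opening: 0.0854
grasp_force: 0.0
```

Request:
{"name": "servo_tool", "arguments": {"targets": [[0,[1.7,-3.2,0],0],[0,[1.7,-3.2,0],0],[0,[1.7,-3.2,0],0],[0,[1.7,-3.2,0],0],[0,[1.7,-2.9,0],0]]}}

```text
time: 12.87
tool_pos: [0.4231, 0.0461, 0.1589]
tool_rot: [0.001, -3.139, 0.0]
contact_force: [0.7, 0.3, 0.7]
opening: 0.0853
grasp_force: 0.0
```

Request:
{"name": "servo_tool", "arguments": {"targets": [[0,[0,0,2],0],[0,[0,0,2.5],0],[0,[0,0,2.5],0],[0,[0,0,1],0],[0,[0,0,0],0]]}}

```text
time: 13.28
tool_pos: [0.4217, 0.0475, 0.0768]
tool_rot: [0.0, -3.134, -0.001]
contact_force: [-0.0, -0.9, 0.4]
opening: 0.0857
grasp_force: 0.0
```

```bash
python3 go.py .4262 .048 .044 90; python3 - <<'E'
from h import *
d=cap('side'); 
cv2.imwrite('pics/e1.png',np.hstack([cv2.resize(i,(400,304),interpolation=cv2.INTER_CUBIC) for i in(d['frame'][150:226,260:360,::-1],d['frame'][220:296,190:290,::-1])]))
E
```

```text
t 13.28 pos [0.4217 0.0475 0.0768] theta 90.0 tilt 0.42 open 0.0857 grip 0.0
shift tool cm [-0.48  0.05  3.28]
spin 0.0
```

View pics/e1.png

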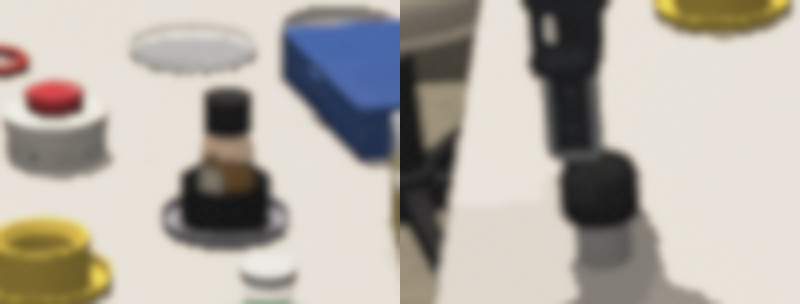

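The oil bottle stands upright in the well, and the fingers straddle the eyepiece.

Request:
{"name": "servo_tool", "arguments": {"targets": [[0,[-0.3,0,1.5],0],[0,[0,0,1.2],0],[0,[0,0,0],0],[0,[0,0,0],0]]}}

```text
time: 13.67
tool_pos: [0.4279, 0.0476, 0.0534]
tool_rot: [0.001, -3.141, -0.0]
contact_force: [-1.2, -0.4, 0.3]
opening: 0.0854
grasp_force: 0.0
```

```bash
python3 go.py .4262 .048 .044 90
```

```text
t 13.67 pos [0.4279 0.0476 0.0534] theta 90.05 tilt 0.06 open 0.0854 grip 0.0
shift tool cm [0.17 0.04 0.94]
spin 0.05
```

Request:
{"name": "servo_tool", "arguments": {"targets": [[0,[0.15,0,0.6],0],[0,[0,0,0.3],0],[0,[0,0,0],0],[0.5,[0,0,0],0],[0.7,[0,0,0],0]], "force": 35}}

```text
time: 14.08
tool_pos: [0.4269, 0.0475, 0.0446]
tool_rot: [-0.001, 3.141, 0.0]
contact_force: [-0.8, -0.1, -0.2]
opening: 0.0637
grasp_force: 0.0
```

Request:
{"name": "servo_tool", "arguments": {"targets": [[1,[0,0,0],0],[1,[0,0,0],0],[1,[0,0,0],0],[1,[0,0,0],0]]}}

```text
time: 14.42
tool_pos: [0.4271, 0.0474, 0.0446]
tool_rot: [-0.001, 3.141, -0.0]
contact_force: [-1.2, 0.2, 3.0]
opening: 0.0324
grasp_force: 34.5
```

```bash
python3 go.py .6132 -.1204 .15 90
```

```text
t 14.42 pos [0.4271 0.0474 0.0446] theta 90.03 tilt 0.04 open 0.0324 grip 34.5
shift tool cm [-18.61 -16.79 -10.52]
spin 0.03
```

Request:
{"name": "servo_tool", "arguments": {"targets": [[1,[0,0,-1],0],[1,[0,0,-2.5],0],[1,[0,0,-2.5],0],[1,[-1,-1,-2],0],[1,[-2,-1.8,-1],0]]}}

```text
time: 14.83
tool_pos: [0.4557, 0.0205, 0.1364]
tool_rot: [-0.005, 3.141, 0.001]
contact_force: [1.8, 0.0, -0.2]
opening: 0.0324
grasp_force: 35.0
```

Request:
{"name": "servo_tool", "arguments": {"targets": [[1,[-2.6,-2.3,0],0],[1,[-2.6,-2.3,0],0],[1,[-2.6,-2.3,0],0],[1,[-2.6,-2.3,0],0],[1,[-2.6,-2.3,0],0]]}}

```text
time: 15.25
tool_pos: [0.5876, -0.0965, 0.1339]
tool_rot: [0.001, -3.141, -0.001]
contact_force: [-0.2, 0.0, 0.4]
opening: 0.0324
grasp_force: 35.0
```

Request:
{"name": "servo_tool", "arguments": {"targets": [[1,[-1.7,-1.7,0],0],[1,[-1,-0.8,0],0],[1,[0,0,0],0],[1,[0,0,0],0],[1,[0,0,0],0]]}}

```text
time: 15.67
tool_pos: [0.6128, -0.1197, 0.1337]
tool_rot: [0.001, -3.14, -0.001]
contact_force: [-0.7, 0.5, -0.6]
opening: 0.0325
grasp_force: 35.0
```

```bash
python3 go.py .614 -.1207 .0516 90
```

```text
t 15.67 pos [ 0.6128 -0.1197  0.1337] theta 90.05 tilt 0.12 open 0.0325 grip 35.0
shift tool cm [-0.14 -0.11  8.21]
spin 0.05
```

Request:
{"name": "servo_tool", "arguments": {"targets": [[1,[-0.1,-0.1,2],0],[1,[0,0,2],0],[1,[0,0,1.3],0],[1,[0,0,0],0],[1,[0,0,0],0]]}}

```text
time: 16.08
tool_pos: [0.6134, -0.1202, 0.0809]
tool_rot: [0.003, -3.139, -0.001]
contact_force: [0.2, 0.5, 0.0]
opening: 0.0323
grasp_force: 34.9
```

```bash
python3 go.py .614 -.1207 .0516 90; python3 - <<'E'
from h import *
d=cap('side');t=cap('top') 
cv2.imwrite('pics/e2.png',np.hstack([cv2.resize(i,(400,304),interpolation=cv2.INTER_CUBIC) for i in(d['frame'][285:342,340:415,::-1],t['frame'][185:261,400:500,::-1])]))
E
```

```text
t 16.08 pos [ 0.6134 -0.1202  0.0809] theta 90.09 tilt 0.14 open 0.0323 grip 34.9
shift tool cm [-0.06 -0.05  2.93]
spin 0.09
```

View pics/e2.png

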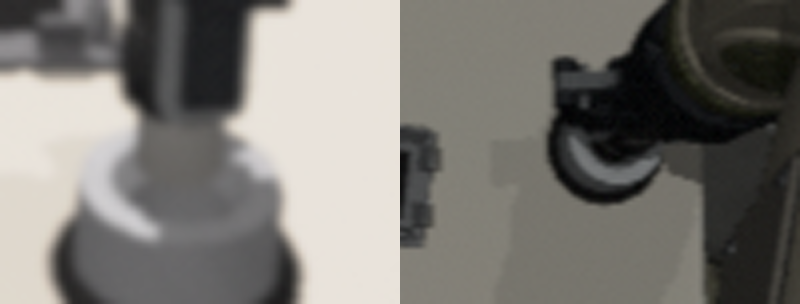

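The tube hangs centred over the hole at side crop (182,170). I'll lower gently.

Request:
{"name": "servo_tool", "arguments": {"targets": [[1,[0,-0.05,1],0],[1,[0,0,0.8],0],[1,[0,0,0.4],0],[1,[0,0,0],0],[1,[0,0,0],0]]}}

```text
time: 16.6
tool_pos: [0.6145, -0.1219, 0.0587]
tool_rot: [0.001, -3.141, -0.0]
contact_force: [-0.1, 0.1, -0.0]
opening: 0.0325
grasp_force: 35.3
```

Request:
{"name": "servo_tool", "arguments": {"targets": [[1,[0,0,0.3],0],[1,[0,0,0.2],0],[1,[0,0,0],0],[1,[0,0,0],0]]}}

```text
time: 16.93
tool_pos: [0.6149, -0.122, 0.0542]
tool_rot: [-0.001, 3.142, -0.0]
contact_force: [0.1, 0.9, -1.0]
opening: 0.0323
grasp_force: 35.3
```

Request:
{"name": "servo_tool", "arguments": {"targets": [[1,[0.1,0.1,0.1],0],[1,[0,0,0.15],0],[1,[0,0,0],0],[1,[0,0,0],0]]}}

```text
time: 17.27
tool_pos: [0.6139, -0.1211, 0.0519]
tool_rot: [-0.001, 3.141, -0.0]
contact_force: [0.3, -0.3, -0.3]
opening: 0.0323
grasp_force: 35.4
```

Request:
{"name": "servo_tool", "arguments": {"targets": [[1,[0,0,0.1],0],[1,[0,0,0],0],[1,[0,0,0],0]]}}

```text
time: 17.52
tool_pos: [0.6141, -0.1213, 0.0512]
tool_rot: [-0.001, 3.141, -0.001]
contact_force: [-0.4, -1.5, 2.5]
opening: 0.0322
grasp_force: 35.7
```

Contact came at the seated height (0.051). Release and lift.

Request:
{"name": "servo_tool", "arguments": {"targets": [[0.4,[0,0,0],0],[0.3,[0,0,0],0],[0.2,[0,0,0],0],[0,[0,0,0],0]]}}

```text
time: 17.85
tool_pos: [0.6137, -0.1206, 0.0506]
tool_rot: [0.001, -3.141, -0.001]
contact_force: [0.4, -0.2, 0.0]
opening: 0.0785
grasp_force: 0.0
```

Request:
{"name": "servo_tool", "arguments": {"targets": [[0,[0,0,-2],0],[0,[0,0,-3],0],[0,[0,0,-3],0],[0,[0,0,0],0],[0,[0,0,0],0]]}}

```text
time: 18.27
tool_pos: [0.6155, -0.1213, 0.1332]
tool_rot: [-0.001, 3.137, -0.002]
contact_force: [-0.0, 0.3, 0.4]
opening: 0.0854
grasp_force: 0.0
```

```bash
python3 go.py .4538 -.126 .1 31; python3 - <<'E'
from h import *
d=cap('side')
print(px(d,(.6132,-.121,.051)))
cv2.imwrite('pics/e3.png',cv2.resize(d['frame'][270:346,325:425,::-1],(600,456),interpolation=cv2.INTER_CUBIC))
E
```

```text
t 18.27 pos [ 0.6155 -0.1213  0.1332] theta 90.04 tilt 0.28 open 0.0854 grip 0.0
shift tool cm [16.18 -0.45  3.24]
spin 59.04
[373.9042045  304.93554322]
```

View pics/e3.png

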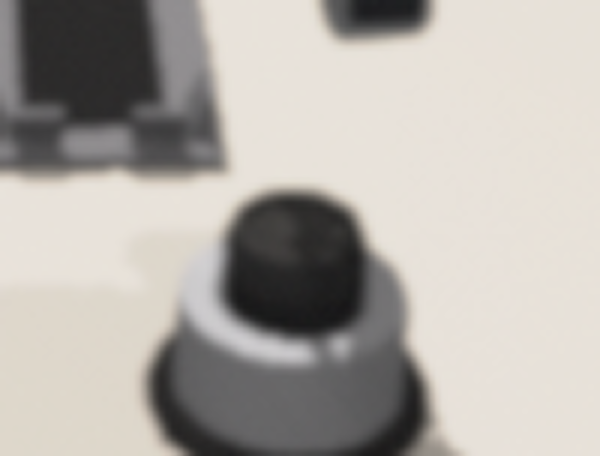

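The eyepiece sits upright in the block, with its top at the expected px (374,305). Now the case.

Request:
{"name": "servo_tool", "arguments": {"targets": [[0,[3.2,0,0],0],[0,[3.2,0,0],0],[0,[3.2,0,0],0],[0,[3.2,0,0],0],[0,[3,-0.3,0],0]]}}

```text
time: 18.73
tool_pos: [0.4527, -0.1228, 0.1289]
tool_rot: [0.002, -3.138, -0.003]
contact_force: [0.2, -0.0, 0.2]
opening: 0.0855
grasp_force: 0.0
```

Request:
{"name": "servo_tool", "arguments": {"targets": [[0,[0,0,1],7],[0,[0,0,1],7],[0,[0,0,1],7],[0,[0,0,1],7],[0,[0,0,0],7]]}}

```text
time: 19.15
tool_pos: [0.4533, -0.1229, 0.0876]
tool_rot: [-0.951, -2.988, -0.002]
contact_force: [-0.6, 0.1, -0.7]
opening: 0.0852
grasp_force: 0.0
```

Request:
{"name": "servo_tool", "arguments": {"targets": [[0,[0,0,0],7],[0,[0,0,0],7],[0,[0,0,0],7],[0,[0,0,0],3],[0,[0,0,0],0]]}}

```text
time: 19.57
tool_pos: [0.4546, -0.1234, 0.0893]
tool_rot: [-1.546, -2.731, 0.0]
contact_force: [0.1, -0.2, 0.2]
opening: 0.0856
grasp_force: 0.0
```

Request:
{"name": "servo_tool", "arguments": {"targets": [[0,[0,0,0],0],[0,[0,0,0],0]]}}

```text
time: 19.73
tool_pos: [0.4552, -0.1237, 0.09]
tool_rot: [-1.543, -2.735, 0.0]
contact_force: [-0.2, -1.5, -0.4]
opening: 0.0857
grasp_force: 0.0
```

```bash
python3 go.py .4538 -.126 .018 31
```

```text
t 19.73 pos [ 0.4552 -0.1237  0.09  ] theta 31.12 tilt 0.09 open 0.0857 grip 0.0
shift tool cm [-0.13 -0.23  7.2 ]
spin 0.12
```

Request:
{"name": "servo_tool", "arguments": {"targets": [[0,[-0.1,-0.2,2],0],[0,[0,0,2],0],[0,[0,0,2],0],[0,[0,0,0.5],0],[0,[0,0,0],0]], "force": 40}}

```text
time: 20.15
tool_pos: [0.453, -0.1251, 0.0243]
tool_rot: [-1.543, -2.732, 0.0]
contact_force: [-0.4, 0.0, -0.1]
opening: 0.0853
grasp_force: 0.0
```

Request:
{"name": "servo_tool", "arguments": {"targets": [[0,[0,0,0],0],[0,[0,0,0.4],0],[0,[0,0,0],0],[0,[0,0,0],0]]}}

```text
time: 20.48
tool_pos: [0.4551, -0.1261, 0.0224]
tool_rot: [1.545, 2.734, 0.0]
contact_force: [-0.2, -0.4, -0.3]
opening: 0.0856
grasp_force: 0.0
```

```bash
python3 go.py .4538 -.126 .018 31; python3 - <<'E'
from h import *
d=cap('side')
cv2.imwrite('pics/c1.png',cv2.resize(d['frame'][280:394,205:355,::-1],(600,456),interpolation=cv2.INTER_CUBIC))
E
```

```text
t 20.48 pos [ 0.4551 -0.1261  0.0224] theta 31.04 tilt 0.07 open 0.0856 grip 0.0
shift tool cm [ 0.08 -0.11  0.44]
spin 0.04
```

View pics/c1.png

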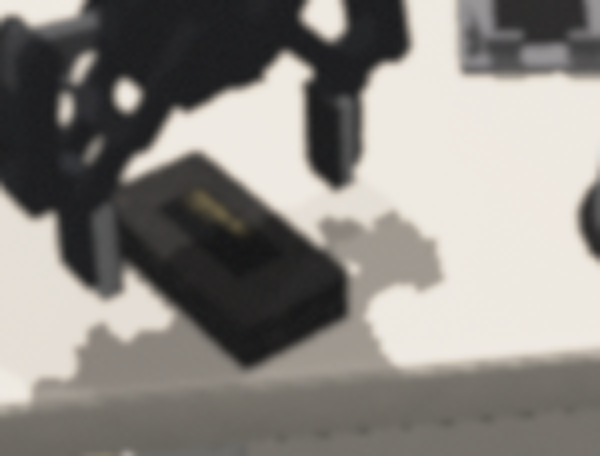

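The fingers straddle the case about its middle, with the label at crop (222,230) between the tips. I'll lower slightly and close.

Request:
{"name": "servo_tool", "arguments": {"targets": [[0,[0,-0.1,0.3],0],[0,[0,0,0],0],[0.4,[0,0,0],0],[0.5,[0,0,0],0],[0.7,[0,0,0],0]]}}

```text
time: 20.95
tool_pos: [0.4538, -0.1264, 0.0188]
tool_rot: [1.546, 2.735, 0.0]
contact_force: [-0.4, -0.0, -0.9]
opening: 0.0514
grasp_force: 0.0
```

Request:
{"name": "servo_tool", "arguments": {"targets": [[1,[0,0,0],0],[1,[0,0,0],0],[1,[0,0,0],0],[1,[0,0,0],0]]}}

```text
time: 21.28
tool_pos: [0.4539, -0.1265, 0.0191]
tool_rot: [1.546, 2.734, 0.0]
contact_force: [-2.3, -0.1, 6.1]
opening: 0.0432
grasp_force: 41.0
```

```bash
python3 go.py .592 .036 .1 -6.5
```

```text
t 21.28 pos [ 0.4539 -0.1265  0.0191] theta 31.04 tilt 0.02 open 0.0432 grip 41.0
shift tool cm [ 6.8  20.21 -8.09]
spin 37.54
```

Request:
{"name": "servo_tool", "arguments": {"targets": [[1,[0,0,-1],0],[1,[0,0,-2.5],0],[1,[0,0,-2.5],0],[1,[0,0,-2.5],0],[1,[0,0,-1],0]]}}

```text
time: 21.7
tool_pos: [0.4552, -0.127, 0.1164]
tool_rot: [1.544, 2.732, 0.001]
contact_force: [1.0, -0.1, -1.2]
opening: 0.0432
grasp_force: 40.7
```

Request:
{"name": "servo_tool", "arguments": {"targets": [[1,[0,0,0],6],[1,[0,0,0],6.5],[1,[0,0,0],6.5],[1,[0,0,0],6.5],[1,[0,0,0],6.5]]}}

```text
time: 22.12
tool_pos: [0.4534, -0.1262, 0.1129]
tool_rot: [-2.246, -2.196, 0.0]
contact_force: [-0.3, -0.8, -0.6]
opening: 0.0431
grasp_force: 40.8
```

Request:
{"name": "servo_tool", "arguments": {"targets": [[1,[0,0,0],5.5],[1,[0,0,0],0],[1,[0,0,0],0],[1,[0,0,0],0]]}}

```text
time: 22.45
tool_pos: [0.4536, -0.1263, 0.1133]
tool_rot: [-2.34, -2.095, 0.0]
contact_force: [0.3, 0.5, -1.1]
opening: 0.0432
grasp_force: 40.8
```

```bash
python3 go.py .592 .036 .1 -6.5
```

```text
t 22.45 pos [ 0.4536 -0.1263  0.1133] theta -6.33 tilt 0.04 open 0.0432 grip 40.8
shift tool cm [17.66 11.97  1.32]
spin 0.17
```

Request:
{"name": "servo_tool", "arguments": {"targets": [[1,[2.7,1.8,0],0],[1,[3,2.1,0],0],[1,[3,2.1,0],0],[1,[3,2.1,0],0],[1,[3,2.1,0],0]]}}

```text
time: 22.87
tool_pos: [0.5726, 0.0095, 0.1136]
tool_rot: [2.341, 2.095, 0.0]
contact_force: [0.7, -0.1, -0.2]
opening: 0.0431
grasp_force: 40.7
```

Request:
{"name": "servo_tool", "arguments": {"targets": [[1,[2,1.2,0],0],[1,[1,0.6,0],0],[1,[0,0,0],0],[1,[0,0,0],0],[1,[0,0,0],0]]}}

```text
time: 23.28
tool_pos: [0.5919, 0.0352, 0.1134]
tool_rot: [-2.343, -2.092, 0.002]
contact_force: [0.4, -0.2, -1.0]
opening: 0.0428
grasp_force: 40.8
```

```bash
python3 go.py .592 .037 .06 -6.4
```

```text
t 23.28 pos [0.5919 0.0352 0.1134] theta -6.47 tilt 0.09 open 0.0428 grip 40.8
shift tool cm [ 0.18 -0.    5.34]
spin -0.07
```

Request:
{"name": "servo_tool", "arguments": {"targets": [[1,[0.2,0,2],0],[1,[0,0,2],0],[1,[0,0,1.5],0],[1,[0,0,0],0],[1,[0,0,0],0]]}}

```text
time: 23.7
tool_pos: [0.5917, 0.0368, 0.0583]
tool_rot: [-2.343, -2.09, 0.003]
contact_force: [0.1, -0.3, 0.2]
opening: 0.0431
grasp_force: 40.8
```

```bash
python3 go.py .592 .037 .0241 -6.4; python3 - <<'E'
from h import *
d=cap('side')
cv2.imwrite('pics/c2.png',cv2.resize(d['frame'][220:334,265:415,::-1],(600,456),interpolation=cv2.INTER_CUBIC))
E
```

```text
t 23.7 pos [0.5917 0.0368 0.0583] theta -6.55 tilt 0.15 open 0.0431 grip 40.8
shift tool cm [0.02 0.04 3.42]
spin -0.15
```

View pics/c2.png

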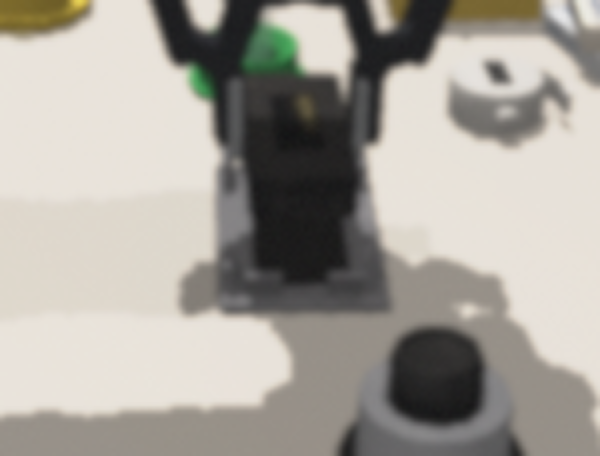

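The case hangs square over the cradle at side crop (303,150), aligned lengthwise. I'll lower it.

Request:
{"name": "servo_tool", "arguments": {"targets": [[1,[0,0,1],0],[1,[0,0,0.8],0],[1,[0,0,0.7],0],[1,[0,0,0.4],0],[1,[0,0,0],0]]}}

```text
time: 24.17
tool_pos: [0.5922, 0.0381, 0.0284]
tool_rot: [-2.342, -2.092, 0.002]
contact_force: [-0.4, 0.3, -0.8]
opening: 0.0433
grasp_force: 40.8
```

Request:
{"name": "servo_tool", "arguments": {"targets": [[1,[0,0,0.2],0],[1,[0,0,0.1],0],[1,[0,0,0],0],[1,[0,0,0],0]]}}

```text
time: 24.5
tool_pos: [0.5934, 0.038, 0.027]
tool_rot: [2.343, 2.093, 0.001]
contact_force: [-0.2, 0.5, -1.2]
opening: 0.0428
grasp_force: 40.8
```

Request:
{"name": "servo_tool", "arguments": {"targets": [[1,[0,-0.1,0.15],0],[1,[0,0,0.1],0],[1,[0,0,0],0],[1,[0,0,0],0]]}}

```text
time: 24.83
tool_pos: [0.5922, 0.0381, 0.0243]
tool_rot: [2.343, 2.093, 0.0]
contact_force: [0.1, -0.2, -0.3]
opening: 0.0433
grasp_force: 40.8
```

Request:
{"name": "servo_tool", "arguments": {"targets": [[1,[0,0,0.1],0],[1,[0,0,0],0],[1,[0,0,0],0]]}}

```text
time: 25.08
tool_pos: [0.5923, 0.0381, 0.0241]
tool_rot: [2.343, 2.092, 0.001]
contact_force: [-1.7, 0.5, 6.4]
opening: 0.0431
grasp_force: 41.4
```

Contact at the seated height. Release and retreat.

Request:
{"name": "servo_tool", "arguments": {"targets": [[0.4,[0,0,0],0],[0.3,[0,0,0],0],[0.1,[0,0,0],0],[0,[0,0,0],0],[0,[0,0,-1],0]]}}

```text
time: 25.5
tool_pos: [0.5906, 0.0381, 0.0316]
tool_rot: [-2.341, -2.091, 0.004]
contact_force: [0.0, 0.5, -0.6]
opening: 0.0856
grasp_force: 0.0
```

Request:
{"name": "servo_tool", "arguments": {"targets": [[0,[0,0,-3],0],[0,[0,0,-3],0],[0,[0,0,-3],0],[0,[0,0,-3],0],[0,[0,0,-3],0]]}}

```text
time: 25.92
tool_pos: [0.5919, 0.0381, 0.1856]
tool_rot: [2.343, 2.092, 0.001]
contact_force: [0.9, -0.1, 1.1]
opening: 0.0852
grasp_force: 0.0
```

Request:
{"name": "servo_tool", "arguments": {"targets": [[0,[-3,-2,0],0],[0,[-3,-2,0],0],[0,[-3,-2,0],0],[0,[-3,-2,0],0],[0,[-3,-2,0],0]]}}

```text
time: 26.33
tool_pos: [0.4748, -0.1006, 0.1841]
tool_rot: [2.342, 2.093, 0.001]
contact_force: [1.0, -1.3, -0.4]
opening: 0.0852
grasp_force: 0.0
```

Request:
{"name": "servo_tool", "arguments": {"targets": [[0,[-3,-1,0],0],[0,[-3,-1,0],0],[0,[-1,0,0],0],[0,[0,0,0],0],[0,[0,0,0],0]]}}

```text
time: 26.75
tool_pos: [0.4484, -0.1673, 0.1838]
tool_rot: [2.344, 2.091, 0.001]
contact_force: [0.6, -0.2, 0.0]
opening: 0.0855
grasp_force: 0.0
```

```bash
python3 - <<'E'
from h import *
d=cap('side'); t=cap('top')
cv2.imwrite('pics/fin.png',np.hstack([cv2.resize(i,(400,400),interpolation=cv2.INTER_CUBIC) for i in(d['frame'][160:360,240:440,::-1],t['frame'][120:370,230:480,::-1])]))
E
```

```text
(no output)
```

View pics/fin.png

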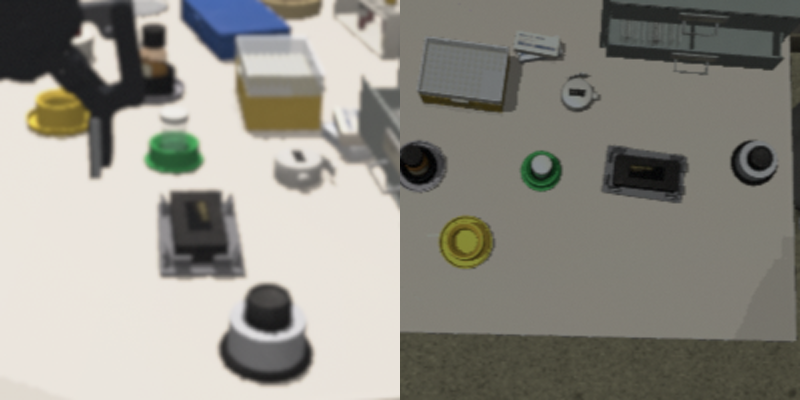

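All four are home and upright: oil at top crop (418,160), vial (541,165), case (643,172), eyepiece (760,157). The tally is unmoved.

```bash
python3 -c "
from h import *
print(workorder.hand_in())"
```

```text
the job is handed in; nothing more can be done
None
```

The eyepiece, stain vial, oil bottle and chamber case are each upright and seated in their own holders by the last pictures, and the job is handed in (no verdict came back). The fingers never came near the timer or the tally counter.

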